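# Set the stock tags on the agar plate rack

### The job

Plates have been taken from the rack since its status tags were last set. Push the hinged flags round with the fingertips so that only a full carrier (four dishes, up to the top of the rods) shows green towards you, on the tag straight behind it, and every other carrier shows red. Turn each wrong flag all the way over, flat along the rail; do not pinch the flags, and leave the dishes and the other things on the bench where they are.

Things in the scene. Friction and masses are not known exactly. Their poses are not given: they have to be found in the camera images.
- rack: Fixed plate rack, grey and aluminium: tray 150 (x) by 372 mm (y), 10 mm lip; header rail 12 mm deep along y at x = +55 mm, top 78 mm above the bench, free space behind. Origin: centre of the underside, on the bench; x away from the robot, y left along the rail (yaw up to 0.2 rad). Four places at y = +135, +45, -45, -135 mm; each has a carrier (x = -22 mm) and straight behind it the tag that belongs to it.
- carrier_1: Dish carrier fixed on the tray: white foot 70 x 70 x 6 mm, four steel rods up to 63 mm above the bench. Room for four stacked 55 mm dishes (up to the rods' top); holds yellowish ones, four dishes: FULL. Its place among the four changes. Origin: centre of its underside, 4 mm above the bench.
- carrier_2: Dish carrier fixed on the tray: white foot 70 x 70 x 6 mm, four steel rods up to 63 mm above the bench. Room for four stacked 55 mm dishes (up to the rods' top); holds clear ones, two dishes: not full. Its place among the four changes. Origin: centre of its underside, 4 mm above the bench.
- carrier_3: Dish carrier fixed on the tray: white foot 70 x 70 x 6 mm, four steel rods up to 63 mm above the bench. Room for four stacked 55 mm dishes (up to the rods' top); holds pink ones, two dishes: not full. Its place among the four changes. Origin: centre of its underside, 4 mm above the bench.
- carrier_4: Dish carrier fixed on the tray: white foot 70 x 70 x 6 mm, four steel rods up to 63 mm above the bench. Room for four stacked 55 mm dishes (up to the rods' top); holds clear ones, one dish: not full. Its place among the four changes. Origin: centre of its underside, 4 mm above the bench.
- tag_1: Black clip on the rail with an upright pin, the hinge of one status flag; cap 63 mm above the rail. Which place it has changes. Origin: pin axis at the rail's top, 78 mm above the bench; axes as the rack's. Flag: plate from 5 to 36 mm out from the pin's axis, 89 to 135 mm above the bench, 8 mm thick over its two coloured faces (26 x 40 mm, one red, one green); white edges.
- tag_1_flag (a joint): Turn (rad) of the flag on tag_1 about its upright pin, counterclockwise from above. 0: flat along the rail pointing left (+y of the rack), red face to the robot; pi/2: sticking out towards the robot; pi: flat along the rail pointing right (-y), green face to the robot. Stops at 0 and pi, so it turns on the robot's side only. Stiff hinge (0.5 N at mid-flag), no spring: stays where it is left.
- tag_2: Black clip on the rail with an upright pin, the hinge of one status flag; cap 63 mm above the rail. Which place it has changes. Origin: pin axis at the rail's top, 78 mm above the bench; axes as the rack's. Flag: plate from 5 to 36 mm out from the pin's axis, 89 to 135 mm above the bench, 8 mm thick over its two coloured faces (26 x 40 mm, one red, one green); white edges.
- tag_2_flag (a joint): Turn (rad) of the flag on tag_2 about its upright pin, counterclockwise from above. 0: flat along the rail pointing left (+y of the rack), red face to the robot; pi/2: sticking out towards the robot; pi: flat along the rail pointing right (-y), green face to the robot. Stops at 0 and pi, so it turns on the robot's side only. Stiff hinge (0.5 N at mid-flag), no spring: stays where it is left.
- tag_3: Black clip on the rail with an upright pin, the hinge of one status flag; cap 63 mm above the rail. Which place it has changes. Origin: pin axis at the rail's top, 78 mm above the bench; axes as the rack's. Flag: plate from 5 to 36 mm out from the pin's axis, 89 to 135 mm above the bench, 8 mm thick over its two coloured faces (26 x 40 mm, one red, one green); white edges.
- tag_3_flag (a joint): Turn (rad) of the flag on tag_3 about its upright pin, counterclockwise from above. 0: flat along the rail pointing left (+y of the rack), red face to the robot; pi/2: sticking out towards the robot; pi: flat along the rail pointing right (-y), green face to the robot. Stops at 0 and pi, so it turns on the robot's side only. Stiff hinge (0.5 N at mid-flag), no spring: stays where it is left.
- tag_4: Black clip on the rail with an upright pin, the hinge of one status flag; cap 63 mm above the rail. Which place it has changes. Origin: pin axis at the rail's top, 78 mm above the bench; axes as the rack's. Flag: plate from 5 to 36 mm out from the pin's axis, 89 to 135 mm above the bench, 8 mm thick over its two coloured faces (26 x 40 mm, one red, one green); white edges.
- tag_4_flag (a joint): Turn (rad) of the flag on tag_4 about its upright pin, counterclockwise from above. 0: flat along the rail pointing left (+y of the rack), red face to the robot; pi/2: sticking out towards the robot; pi: flat along the rail pointing right (-y), green face to the robot. Stops at 0 and pi, so it turns on the robot's side only. Stiff hinge (0.5 N at mid-flag), no spring: stays where it is left.
- dish_55_22: Lidded petri dish, 55 mm across, 14 mm high, yellowish, the top one (number 4 from below) in carrier_1; loose between the rods. Origin: centre of its underside.
- dish_55_02: Lidded petri dish, 55 mm across, 14 mm high, clear, the top one (number 2 from below) in carrier_2; loose between the rods. Origin: centre of its underside.
- dish_55_21: Lidded petri dish, 55 mm across, 14 mm high, pink, the top one (number 2 from below) in carrier_3; loose between the rods. Origin: centre of its underside.
- dish_55_07: Lidded petri dish, 55 mm across, 14 mm high, clear, the top one (number 1 from below) in carrier_4; loose between the rods. Origin: centre of its underside.
- tube_50_3: 50 ml tube with a green cap, 38 mm across, 115 mm high, standing loose on its cap left of the rack. Origin: centre of its underside.
- marker_1: Black felt pen, 135 mm long, 13 mm thick, lying loose left of the rack. Origin: underside, mid-length.
- dish_90_06: Blue petri dish, 90 mm across, 17 mm high, loose on the bench left of the rack. Origin: centre of its underside.
Mind the look-alikes: they are no part of the job. Leave any orange look-alike of the carrier_1 alone.

How it is judged:
At the end, for the whole second after the job is handed in: The flag behind the full carrier lies within 0.30 rad of its green stop (17 degrees), the flags behind the other three within 0.30 rad of their red stop, and all are at rest (((horizontal distance between tag_1 and carrier_1 below 0.095 m and value of joint tag_1_flag above 2.84 rad) or (not (horizontal distance between tag_1 and carrier_1 below 0.095 m) and value of joint tag_1_flag below 0.3 rad)) and velocity of joint tag_1_flag between -0.05 and 0.05 rad/s and ((horizontal distance between tag_2 and carrier_1 below 0.095 m and value of joint tag_2_flag above 2.84 rad) or (not (horizontal distance between tag_2 and carrier_1 below 0.095 m) and value of joint tag_2_flag below 0.3 rad)) and velocity of joint tag_2_flag between -0.05 and 0.05 rad/s and ((horizontal distance between tag_3 and carrier_1 below 0.095 m and value of joint tag_3_flag above 2.84 rad) or (not (horizontal distance between tag_3 and carrier_1 below 0.095 m) and value of joint tag_3_flag below 0.3 rad)) and velocity of joint tag_3_flag between -0.05 and 0.05 rad/s and ((horizontal distance between tag_4 and carrier_1 below 0.095 m and value of joint tag_4_flag above 2.84 rad) or (not (horizontal distance between tag_4 and carrier_1 below 0.095 m) and value of joint tag_4_flag below 0.3 rad)) and velocity of joint tag_4_flag between -0.05 and 0.05 rad/s); the robot touches nothing.
It fails at once if a flag is pinched between the fingers (both its faces touched at once) ((contact force between the fingers and tag_1_flag_c3 above 0.5 N and contact force between the fingers and tag_1_flag_c4 above 0.5 N) or (contact force between the fingers and tag_2_flag_c3 above 0.5 N and contact force between the fingers and tag_2_flag_c4 above 0.5 N) or (contact force between the fingers and tag_3_flag_c3 above 0.5 N and contact force between the fingers and tag_3_flag_c4 above 0.5 N) or (contact force between the fingers and tag_4_flag_c3 above 0.5 N and contact force between the fingers and tag_4_flag_c4 above 0.5 N)).
It fails at once if the top dish of a carrier is lifted or shifted by more than 10 mm (distance of any of dish_55_22, dish_55_02, dish_55_21, dish_55_07 from where it was at the start of the episode above 0.01 m).
It fails at once if the tube, the pen or the blue dish is moved by more than 15 mm (distance of any of tube_50_3, marker_1, dish_90_06 from where it was at the start of the episode above 0.015 m).
It also fails if it takes over 64 s, if anything falls off the work surface, if the arm or the gripper's body presses on something with over 40 N, if the wrist force passes 120 N, or if a joint passes its speed limit or range.

### The arm

A 6-joint arm with a two-finger parallel gripper is mounted at the origin on a cart in front of the work surface, level with it; the furniture and walls round the work are solid. World frame = base frame: x ahead of the robot, y to its left, z up, the work surface at z = 0. Lengths are in m, angles in rad, forces in N, time in s.
With the tool pointing down it reaches from about 0.325 to 1 m from the base axis. Payload 5.1 kg.
Tool frame: the origin (TCP) lies on the centre line of the jaws, within the pads' length; the fingertips stand 19 mm ahead of it and the grasp point (between the pads) is the TCP; z points along the fingers, y is the line along which they close (so a half turn about z gives the same grasp; the last joint's range is limited). The gripper opens to 85 mm and grips with 20 to 120 N. Pads are 22 mm wide; open, the fingers measure 114 mm over their backs; the gripper's body (76 mm by 85 mm) begins 54 mm behind the grasp point. The pads swing forward as they close: fully open they stand 13 mm farther back than shut.
Start: joints at [-1.414, 0.124, 1.65, -0, 1.367, -0.083], TCP at [0.154, -0.631, 0.25] pointing down, gripper open.
Joint ranges: [-2.61, 2.61], [-1.02, 2.33], [0.03, 2.71], [-1.35, 4.49], [0.32, 2.68], [-2.91, 2.91]. Speed limits (rad/s): [2.57, 2.57, 3.14, 3.14, 3.14, 3.14].

### API

Orientations are given as a rotation vector (axis times angle).
In Python, from rig import ctrl gives the robot as it stands. Calls block until the motion is done:
- ctrl.reach(position, orientation): joint-space move of the TCP to a pose.
- ctrl.servo_line(position, attitude=None, rate=0.15): straight line of the TCP; attitude=None keeps the orientation; rate is the mean speed in m/s.
- ctrl.move_joints(angles): joint-space move.
- ctrl.move_gripper(opening, grasp_force=None): finger opening in m; grasp_force is the grip in N (None keeps the last); returns when the fingers have stopped.
- ctrl.hold(seconds).
- ctrl.solve_ik(position, orientation): joint angles nearest the present ones, or None.
- ctrl.get_obs(): the state.
- ctrl.snapshot(name): name is "scene" or "top" or "wrist"; returns a dict with "frame" (480x640x3 uint8, blue, green, red), "vfov" (degrees; the focal length in pixels is half the picture's height over the tangent of half this angle, whatever the lens; pixels are square), "cx", "cy" (the principal point, pixels), "rvec" (rotation vector, rad) and "tvec" (3), from world to camera coordinates, as OpenCV has them. Camera axes: x right, y down, z forward; pixel columns grow to the right and rows downward; lengths in m; the calibration is good to about 2 mm. A picture is of the moment at which its call begins. There is no depth.
A pose or a line that the arm cannot do raises ctrl.MotionError and nothing moves.
- ctrl.hand_in(): hands the job in; it is judged then, once.
The state is a dict: "clock": time; "joints": joint angles; "joint_velocities": joint speeds; "tau": joint torques, N m; "position": TCP position; "tcp_rot": TCP orientation; "ft_force": force on the tool from outside, world axes, zero at the start; "torque": the same for the moment, N m; "width": finger opening in m; "finger_force": force on a finger pad.
Only numpy, scipy, OpenCV 4.12 (cv2) and the standard library are available. Lean on these libraries where they do the work, as an engineer would, in place of code of your own. Each camera call takes 0.05 s, during which the arm holds its last target. There are 200 camera calls.

## Working session

There is one attempt and no reset: what is moved stays moved. The work goes in short steps, each a Python script; the robot and the scene stay as the last script left them, time stands still between calls to the robot, and variables do not carry over. Pictures are saved under pics/ and viewed, at most 10 in all, crops included, and the job is handed in when it is done.

```bash
mkdir -p pics; python3 - <<'E'
from rig import ctrl
import cv2,pickle
d={}
for n in("scene","top"):
    s=ctrl.snapshot(n); d[n]=s; cv2.imwrite(f"pics/{n}0.png",s["frame"]); print(n,s["vfov"],s["cx"],s["cy"],s["rvec"],s["tvec"])
pickle.dump(d,open("s0.pkl","wb"))
o=ctrl.get_obs();print(o["clock"],o["tcp_rot"],o["width"])
E
```

```text
scene 51.874751821966 317.5178986433691 238.71958378336475 [ 1.06697682 -2.00933817  1.26959434] [0.37702088 0.19483078 0.75145979]
top 42.97947401455437 319.4728212337731 239.5981723704585 [ 2.15683624 -2.18881792  0.12665218] [0.13990672 0.50418625 1.58529874]
0.1 [-3.11711647e+00 -3.75560690e-01  1.11226744e-04] 0.0851712016366998
```

View pics/scene0.png

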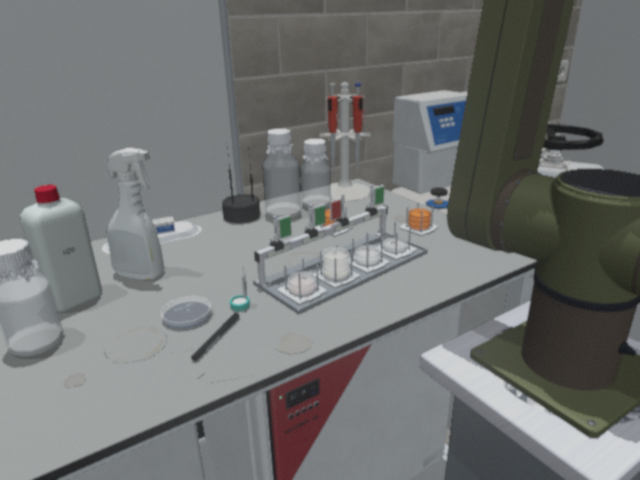

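View pics/top0.png

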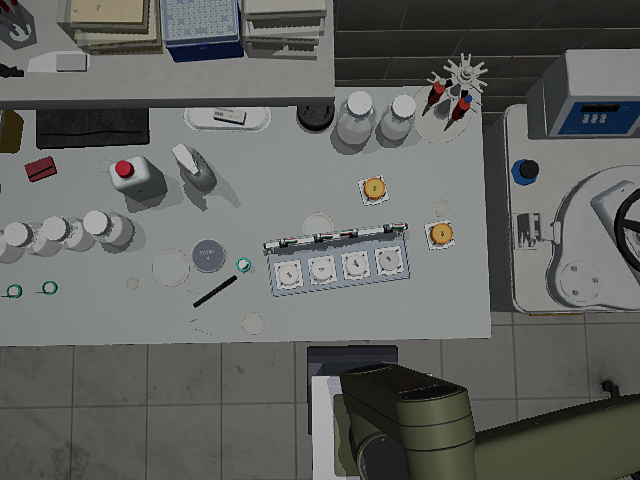

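The scene view shows green flags at (283,226), (320,215) and (377,195) and a red one at (337,210). The stack second from left, at (336,265), looks tallest. The top view shows carrier feet at about (289,274), (322,269), (356,265) and (389,261). I'll enlarge the rack and measure.

```bash
cat > h.py <<'E'
import numpy as np,cv2
def K(s):
    f=240/np.tan(np.radians(s["vfov"]/2)); return np.array([[f,0,s["cx"]],[0,f,s["cy"]],[0,0,1]])
def ray(s,p,z):
    R=cv2.Rodrigues(np.array(s["rvec"]))[0]; c=-R.T@s["tvec"]; d=R.T@np.linalg.inv(K(s))@[*p,1]
    return c+d*(z-c[2])/d[2]
def proj(s,P): return cv2.projectPoints(np.array(P,float).reshape(-1,3),np.array(s["rvec"]),np.array(s["tvec"]),K(s),None)[0][:,0]
E
python3 - <<'E'
import pickle,cv2,numpy as np
from h import *
d=pickle.load(open("s0.pkl","rb"))
a=d["scene"]["frame"][175:310,240:440]; b=d["top"]["frame"][210:305,255:455]
cv2.imwrite("pics/c0.png",cv2.resize(np.vstack([a,b[:, :200]]),None,fx=2.6,fy=2.6,interpolation=cv2.INTER_CUBIC))
t=d["top"]; f=t["frame"]
m=((f.min(2)>190)*255).astype(np.uint8)
m=cv2.morphologyEx(m,cv2.MORPH_CLOSE,np.ones((5,5)))
pts=[]
for c in cv2.findContours(m,0,2)[0]:
    r=cv2.minAreaRect(c)
    if 250<cv2.contourArea(c)<1500 and 265<r[0][0]<410 and 240<r[0][1]<300: print(r,ray(t,r[0],.010));
E
```

```text
(no output)
```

View pics/c0.png

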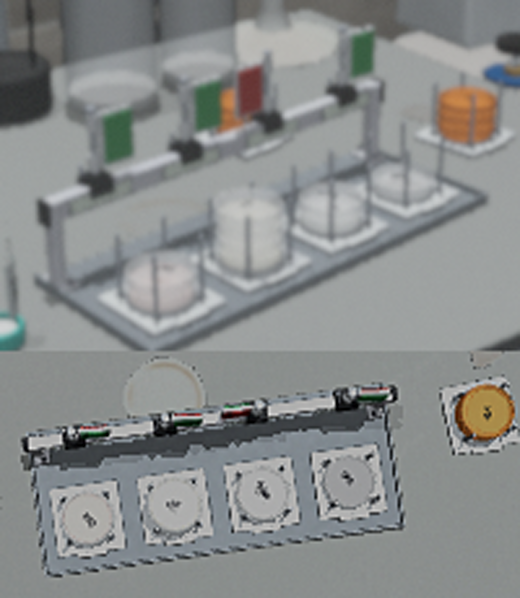

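Place 2 from the left holds four dishes and shows green, which is right. Place 3 shows red, also right. Places 1 and 4 show green but aren't full, so both must be turned from pi to 0. Next I'll locate the rack from the feet and the rail.

```bash
python3 - <<'E'
import pickle,cv2,numpy as np
from h import *
d=pickle.load(open("s0.pkl","rb")); t=d["top"]; f=t["frame"]
print(f[285,289],f[264,270],f[284,278],f[265,303],f[240,330])
for th in(160,170,180):
  m=((f.min(2)>th)*255).astype(np.uint8); m[:, :262]=0; m[:,412:]=0; m[:245]=0; m[300:]=0
  m=cv2.morphologyEx(m,cv2.MORPH_CLOSE,np.ones((7,7)))
  P=[]
  for c in cv2.findContours(m,0,2)[0]:
    r=cv2.minAreaRect(c)
    if min(r[1])>15: P.append(ray(t,r[0],.010)[:2]); print(th,np.round(r[0],1),np.round(r[1],1),P[-1].round(4))
  P=np.array(sorted(P,key=lambda p:-p[1]))
  if len(P)==4:
    v=P[0]-P[3]; yaw=np.arctan2(-v[0],v[1]); c=P.mean(0)+.022*np.array([np.cos(yaw),np.sin(yaw)])
    print("spacing",np.linalg.norm(np.diff(P,axis=0),axis=1),"yaw",yaw,"rack",c)
    R=np.array([[np.cos(yaw),-np.sin(yaw)],[np.sin(yaw),np.cos(yaw)]])
    for y in(.135,.045,-.045,-.135):
      p=c+R@[.055,y]; print(p,"cap px top",proj(t,[*p,.141]),"scene cap",proj(d["scene"],[*p,.141]),"base",proj(d["scene"],[*p,.08]))
E
```

```text
[140 137 132] [153 147 136] [177 177 177] [144 136 129] [160 151 142]
160 [288.3 274.6] [27.  25.6] [0.4157 0.2163]
160 [322.3 272.5] [32.  25.6] [0.4199 0.1261]
160 [355.4 265.2] [26.9 25.6] [0.438  0.0378]
160 [391.6 260.1] [26.8 31.3] [ 0.4503 -0.0588]
spacing [0.09029981 0.09014609 0.09745001] yaw 0.12491610605837924 rack [0.45278839 0.08311318]
[0.49053998 0.22391381] cap px top [[282.7617594  241.54362397]] scene cap [[275.20792976 216.05413825]] base [[277.00605359 244.42907508]]
[0.50175322 0.13461508] cap px top [[319.13014675 236.48483708]] scene cap [[310.8671732  204.62584146]] base [[311.69684457 231.84948933]]
[0.51296645 0.04531635] cap px top [[355.38840472 231.44136902]] scene cap [[343.01656377 194.32240421]] base [[343.05310686 220.47907144]]
[ 0.52417969 -0.04398239] cap px top [[391.5370328  226.41315031]] scene cap [[372.14999458 184.98554057]] base [[371.53357299 210.15147568]]
170 [288.3 274.7] [26.9 25.6] [0.4155 0.2163]
170 [321.9 269.9] [26.7 25.6] [0.4268 0.127 ]
170 [355.4 265.2] [26.9 25.6] [0.438  0.0378]
170 [388.7 260.5] [26.7 25.6] [ 0.4492 -0.0512]
spacing [0.09000905 0.0898856  0.08976016] yaw 0.1251232363209745 rack [0.45419141 0.08523335]
[0.49191384 0.22604179] cap px top [[281.88784333 240.99819147]] scene cap [[273.90437298 216.08507969]] base [[275.73626962 244.45894788]]
[0.50314557 0.13674538] cap px top [[318.25363343 235.93315341]] scene cap [[309.62496873 204.65294824]] base [[310.48519562 231.8753441 ]]
[0.5143773  0.04744898] cap px top [[354.50921835 230.88346475]] scene cap [[341.82891474 194.34629639]] base [[341.89328212 220.50155616]]
[ 0.52560903 -0.04184743] cap px top [[390.65509829 225.84905584]] scene cap [[371.01116226 185.00671841]] base [[370.42022471 210.1711148 ]]
180 [350.7 270.4] [35. 19.] [0.4244 0.0506]
180 [388.8 260.5] [26.7 25.5] [ 0.4492 -0.0514]
```

The four feet come out 90.0, 89.9 and 89.8 mm apart, and the predicted clip pixels match the picture within about 1.5 px. The position is good enough to act on, so I start with place 4.

```bash
cat > act.py <<'E'
import numpy as np,cv2
from rig import ctrl
yaw=.1251; C=np.array([.4542,.0852]); R=np.array([[np.cos(yaw),-np.sin(yaw)],[np.sin(yaw),np.cos(yaw)]])
ROT=np.pi*np.array([np.cos(yaw/2),np.sin(yaw/2),0]); Z=.121; ZH=.24
def pt(y,th,gap=0,r=.026,hx=.011,hy=.0145):
    d=np.array([-np.sin(th),np.cos(th)]); n=np.array([-np.cos(th),-np.sin(th)])
    off=.004+hx*abs(n[0])+hy*abs(n[1])+gap
    return C+R@(np.array([.055,y])+r*d+off*n)
def hover(y):
    ctrl.reach([*pt(y,np.pi,.010),ZH],ROT)
def turn(y,end=.07):
    ctrl.servo_line([*pt(y,np.pi,.010),Z],rate=.12)
    for th in np.linspace(np.pi,end,11):
        ctrl.servo_line([*pt(y,th),Z],rate=.06)
        o=ctrl.get_obs(); print(round(th,2),np.round(o["ft_force"],1),round(o["clock"],1))
    ctrl.servo_line([*pt(y,end,.02),Z],rate=.1)
    ctrl.servo_line([*pt(y,end,.02),ZH],rate=.15)
E
python3 - <<'E'
from act import *
ctrl.move_gripper(0.0)
hover(-.135)
o=ctrl.get_obs();print(o["position"],o["clock"],o["width"],o["joints"].round(2) if hasattr(o["joints"],"round") else o["joints"])
cv2.imwrite("pics/w1.png",ctrl.snapshot("wrist")["frame"])
E
```

```text
[ 0.55368518 -0.06531611  0.24003357] 3.325 0.0001474834656207328 [-0.21 -0.07  1.87 -0.    1.35  1.23]
```

View pics/w1.png

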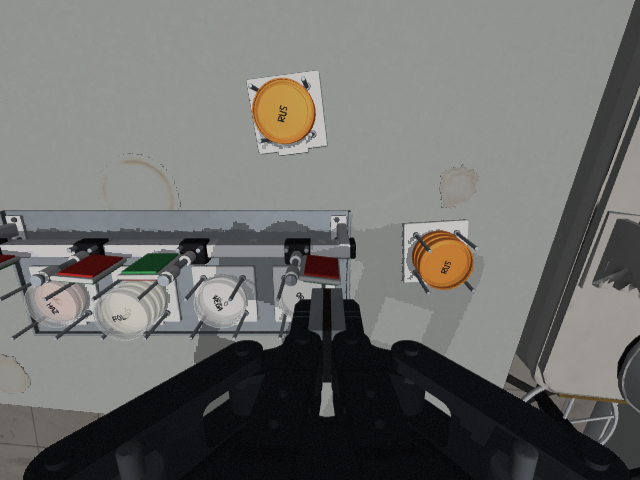

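The wrist view looks from the far side. It shows the backs of the flags: red, red, green, red at about x = 0, 95, 150 and 320. That agrees with the front. The closed fingertips at (325,290) hang above the gap behind flag 4 at (320,268). I'll push it now.

```bash
python3 - <<'E'
from act import *
turn(-.135)
cv2.imwrite("pics/s2.png",cv2.resize(ctrl.snapshot("scene")["frame"][165:310,230:450],None,fx=3,fy=3))
E
```

```text
3.14 [0.1 0.4 0.7] 4.8
2.83 [-0.5  0.2 -0.4] 5.1
2.53 [-0.3 -0.2 -1. ] 5.4
2.22 [0.5 0.4 0.2] 5.7
1.91 [0.4 0.9 0.6] 6.0
1.61 [-0.2 -0.3  0.2] 6.4
1.3 [-0.7 -0.8  0.3] 6.7
0.99 [-0.3  0.1  0.4] 7.0
0.68 [ 0.8 -0.5  0.4] 7.3
0.38 [-0.8 -0.4 -0.4] 7.7
0.07 [-0.6  0.1 -0.1] 8.0
```

View pics/s2.png

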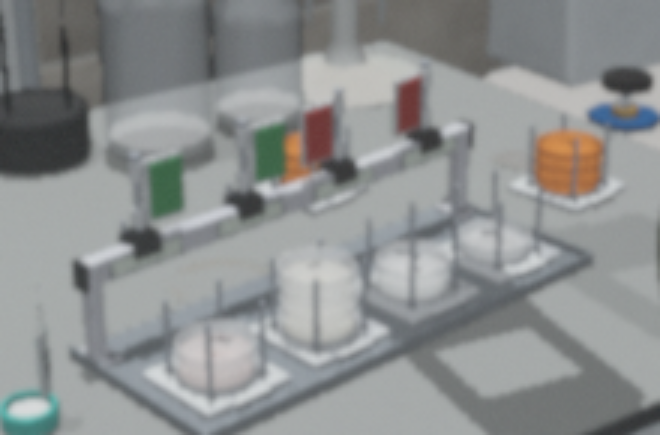

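Flag 4, at (410,105), now shows red. Place 1 is next.

```bash
python3 - <<'E'
from act import *
hover(.135); turn(.135)
p=[*pt(.135,.07,.02)]; ctrl.reach([.35,-.25,.3],ROT)
import pickle
from h import *
d={n:ctrl.snapshot(n) for n in("scene","top")}; pickle.dump(d,open("s3.pkl","wb"))
a=d["scene"]["frame"][170:300,240:440]; b=d["top"]["frame"][215:285,255:455]
cv2.imwrite("pics/s3.png",cv2.resize(np.vstack([a,b]),None,fx=2.9,fy=2.9,interpolation=cv2.INTER_CUBIC))
for y in(.135,.045,-.045,-.135):
  s=d["top"]; print(y,[ (proj(s,[*(C+R@[.055-.0205*np.sin(t),y+.0205*np.cos(t)]),.135])[0]).round(1) for t in(0,.3,np.pi)])
o=ctrl.get_obs(); print(o["clock"])
E
```

```text
3.14 [-0.1 -0.1 -0.4] 11.7
2.83 [-0.5  0.1 -1. ] 12.0
2.53 [ 0.3 -0.6 -0.1] 12.3
2.22 [0.  0.2 0.6] 12.6
1.91 [ 0.1 -0.4  0.6] 12.9
1.61 [0.4 0.7 0.4] 13.3
1.3 [-0.2 -0.8  0.6] 13.6
0.99 [-0.3  0.1  0.4] 13.9
0.68 [0.7 0.1 0.4] 14.2
0.38 [-0.2 -0.1 -0.2] 14.6
0.07 [ 0.4  0.4 -0.1] 14.9
0.135 [array([273.8, 242.4]), array([274.5, 244.8]), array([290.3, 240.1])]
0.045 [array([310. , 237.3]), array([310.7, 239.7]), array([326.5, 235.1])]
-0.045 [array([346.1, 232.3]), array([346.9, 234.7]), array([362.6, 230. ])]
-0.135 [array([382.2, 227.3]), array([382.9, 229.7]), array([398.5, 225. ])]
18.15
```

View pics/s3.png

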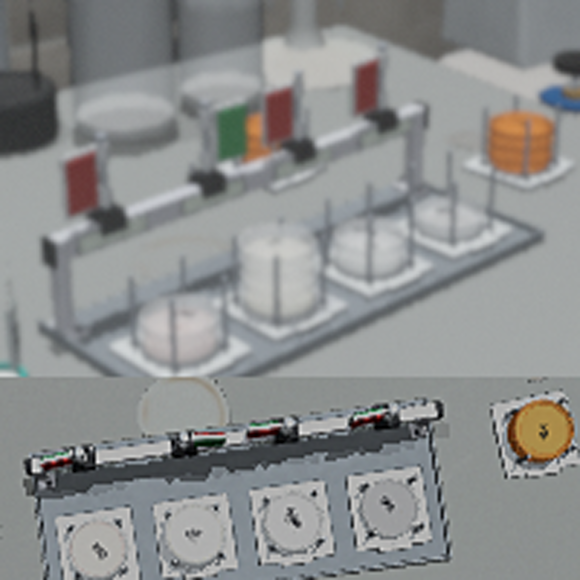

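All four colours are right, but in the top strip flags 1 (57,462) and 4 (370,412) look slightly tilted. I'll press each one home from the front, gently and with force monitoring.

```bash
cat > press.py <<'E'
from act import *
import pickle
for y in(-.135,.135):
    q=lambda g:pt(y,0,g,r=.028)
    ctrl.reach([*q(.025),ZH],ROT); ctrl.servo_line([*q(.025),Z],rate=.12); ctrl.servo_line([*q(.004),Z],rate=.08)
    ctrl.hold(.3); f0=np.mean([ctrl.get_obs()["ft_force"] for _ in range(1)],axis=0)
    for g in np.arange(.003,-.0056,-.001):
        ctrl.servo_line([*q(g),Z],rate=.02); ctrl.hold(.1); F=[]
        for _ in range(4): F.append(ctrl.get_obs()["ft_force"][0]); ctrl.hold(.02)
        F=np.mean(F); print(y,round(g,4),round(F,1))
        if abs(F)>3: break
    ctrl.servo_line([*q(.025),Z],rate=.1); ctrl.servo_line([*q(.025),ZH],rate=.15)
ctrl.reach([.35,-.25,.3],ROT)
d={n:ctrl.snapshot(n) for n in("scene","top")}
a=d["scene"]["frame"][170:300,240:440]; b=d["top"]["frame"][215:285,255:455]
cv2.imwrite("pics/s4.png",cv2.resize(np.vstack([a,b]),None,fx=2.9,fy=2.9,interpolation=cv2.INTER_CUBIC))
print(ctrl.get_obs()["clock"])
E
python3 press.py
```

```text
-0.135 0.003 0.1
-0.135 0.002 -0.2
-0.135 0.001 0.3
-0.135 0.0 0.1
-0.135 -0.001 0.8
-0.135 -0.002 -4.5
0.135 0.003 -0.5
0.135 0.002 -0.2
0.135 0.001 0.1
0.135 0.0 -0.0
0.135 -0.001 0.5
0.135 -0.002 -2.4
0.135 -0.003 -6.2
34.075
```

View pics/s4.png

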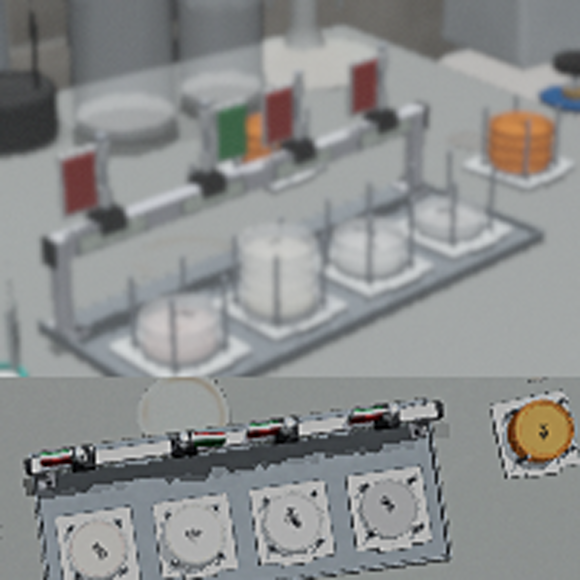

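Both flags reached their stops: the force rose to 4–6 N, and in the top strip they now lie flat at (57,459) and (370,411). The order is red, green, red, red, and the dishes haven't moved. I'm handing in.

```bash
python3 -c "
from rig import ctrl
print(ctrl.hand_in())"
```

```text
the job is handed in; nothing more can be done
None
```

I turned the wrong flags at places 1 and 4 (counted from the left) over to red and pressed them to their stops, so only the full carrier at place 2 shows green; the job is handed in, but no verdict came back.

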